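# Charge the bench forge with coke through its sprung hopper gate

### The arm

A 7-joint arm with a two-finger parallel gripper is mounted at the origin on the work surface. World frame = base frame: x ahead of the robot, y to its left, z up, the work surface at z = 0. Lengths are in m, angles in rad, forces in N, time in s.
With the tool pointing down it reaches from about 0.4 to 0.85 m from the base axis. Payload 10.4 kg.
Tool frame: the origin (TCP) lies on the centre line of the jaws, within the pads' length; the fingertips stand 11 mm ahead of it and the grasp point (between the pads) lies 8 mm behind it (tip_reach is the distance from the TCP to the fingertips, in m); z points along the fingers, y is the line along which they close (so a half turn about z gives the same grasp; the last joint's range is limited). The gripper opens to 85 mm and grips with 20 to 120 N. Pads are 22 mm wide; open, the fingers measure 114 mm over their backs; the gripper's body (76 mm by 85 mm) begins 54 mm behind the grasp point. The pads swing forward as they close: fully open they stand 13 mm farther back than shut.
Start: joints at [-1.154, 0.332, -0.065, 1.46, 0.022, 1.35, -0.088], TCP at [0.266, 0.566, 0.242] pointing down, gripper open.
Joint ranges: [-2.6, 2.6], [-0.5, 2.12], [-1.47, 1.34], [0.16, 2.42], [-1.27, 4.41], [0.06, 2.06], [-2.6, 2.6]. Speed limits (rad/s): [2.22, 2.22, 2.79, 2.79, 3.14, 3.14, 3.14].

### API

Orientations are given as a unit quaternion [x, y, z, w].
In Python, from workcell import get_obs, camera, hand_in, tip_reach gives the robot as it stands. The module is installed in compiled form; this text tells all that it offers.
- The arm moves only by the tool move_arm, never from a script. Its argument "plan" is a list of rows, each an object with "delta_pos": the shift along the tool's x, y, z in shares of 600 mm (1.0 is 600 mm), a list of three; "turn": the turn, a rotation vector about the tool's x, y, z in normalised numbers (1 is 2 pi rad), a list of three; "fingers": the closure, from 0 (fully open) to 1 (shut). A call has 1 to 12 rows; each row is the pose to reach, as a shift and turn from the pose commanded when the call began, along the tool's axes at that moment; what a row does not reach only later rows make up. A row lasts 1/8 s, in which the tool goes at most 62.5 mm and 10.7 degrees, less where a joint would pass 70% of its speed; a pose out of reach is approached as far as the arm can. A call with a gripper value outside its range is refused whole. The fingers move at their own pace and stop on an object; "force" is the grip in N (left out, the last holds). Time passes only in rows, so rows that repeat a pose let the fingers close. It gives the time, the measured TCP pose, the force, the opening and the grip force at its end, in the units of the state.
- get_obs(): the state, without advancing time (a new reading comes with each control period).
- camera(name): name is "scene" or "top" or "wrist"; returns a dict with "color" (420x560x3 uint8, red, green, blue), "range_z" (420x560 float32, m along the optical axis (not along the pixel's ray), 0 where there is no reading), "fx", "fy", "cx", "cy" (pixels), "R" (3x3) and "t" (3): a world point X has camera coordinates R X + t; the wrist camera has in their place "tool_from_camera" (4x4, takes a point from camera to tool coordinates, whose origin is the TCP and whose axes are the flange's). Camera axes: x right, y down, z forward; pixel columns grow to the right and rows downward; lengths in m; the calibration is good to about 2 mm. A picture is of the moment at which its call begins: read the wrist's pose just before it.
- hand_in(): hands the job in; it is judged then, once.
The state is a dict: "clock": time; "joint_pos": joint angles; "joint_velocities": joint speeds; "tau": joint torques, N m; "position": TCP position; "ee_rot": TCP orientation; "ft_force": force on the tool from outside, world axes, zero at the start; "torque": the same for the moment, N m; "grip_width": opening from 0.0 (shut) to 1.0 (fully open); "grasp_force": force on a finger pad.
Only numpy, scipy, OpenCV 4.12 (cv2) and the standard library are available. Lean on these libraries where they do the work, as an engineer would, in place of code of your own. Each camera call takes 0.05 s, during which the arm holds its last target. There are 200 camera calls.

### The job

Lay the cold forge: tip all six nuts of coke from the scoop into the charging hopper while its gate is shut, and set the scoop back down flat on the bench. Then take the upright grip of the gate's pull rod, draw the rod out against its spring until the ring mark is level with the mouth of its housing so that all the coke drops into the fire pan, and finish while still holding it there, since it springs shut when let go. Leave the hammer, the tin and the firebrick where they are.

Things in the scene. Friction and masses are not known exactly. Their poses are not given: they have to be found in the camera images.
- forge: Cold bench forge, fixed: a square sheet-steel fire pan, 240 mm outside, walls 6 mm thick and 45 mm high, brick floor at 12 mm, with a square steel charging hopper over its middle on four legs (at x +-100, y +-135 mm). Origin: on the bench under the middle of pan and hopper. The gate's pull rod leaves along -y. A blast pipe lies low (under 70 mm) on the +x side, out to x = 226 mm.
- hopper_mouth (a point): Middle of the hopper's open top, 200 mm above the bench: a square funnel, 136 mm wide inside at the rim (wall 3 mm, axes as the forge's), narrowing over 65 mm of height to a square throat 58 mm wide inside (64 at its foot), 46 mm high, closed below by a sliding gate blade whose top is 87 mm above the bench.
- housing_face (a point): Middle of the mouth (outer end face) of the spring housing, a 30 mm wide steel tube on the -y side of the throat, top 122 mm above the bench; the mouth is 150 mm from the forge's origin along -y. The 13 mm thick pull rod comes out of it along the forge's -y, 105 mm above the bench.
- gate (a joint): Travel of the pull rod out of its housing, m. 0 = home, gate shut; 0.068 = the rod's ring mark is level with the housing's mouth and the blade's square port lies right under the throat; end stop 0.082. Short of the mark or past it the blade covers part of the throat. An inner spring pulls it home: 4 N at the start, 10.8 N at the mark; no latch.
- rod_mark (a point): The mark: a dark ring groove, 4 mm wide, round the pull rod (the middle of the groove, on the rod's axis). While the gate is shut it is hidden inside the spring housing, 68 mm from its mouth.
- grip_mid (a point): Place to take the upright wooden grip on the outer end of the pull rod, 143 mm above the bench. The grip is 26 mm wide across the rod (forge's x), 22 mm along it (forge's y), its wood from 35 mm below to 25 mm above this point; the rod's axis is 38 mm below. Pulled along the forge's -y; does not turn. 40 mm outside the housing's mouth when the gate is shut.
- scoop: Sheet-steel scoop with the coke in it, flat on the bench, 152 mm long, 86 wide (80 inside), 0.2 to 0.35 kg. Origin: middle of its underside; x points to its closed back, the open nose is at -x. Floor 3 mm thick, its last 27 mm turned up by 3 mm at the nose; the rear half is roofed at 49 mm.
- scoop_grip (a point): Middle of the wooden grip bar above the scoop's roof (x 20, z 94 mm on the scoop): along the scoop's x, 100 mm long, 24 mm wide, 22 mm high.
- scoop_lip (a point): Middle of the scoop's nose, on the lip (x -77, z 4 mm on the scoop).
- coke_1: A nut of coke, irregular and dark grey, about 25 mm across and 20 mm high, 12 g. Origin: its middle. It starts in the scoop.
- coke_2: A nut of coke, irregular and dark grey, about 25 mm across and 20 mm high, 12 g. Origin: its middle. It starts in the scoop.
- coke_3: A nut of coke, irregular and dark grey, about 25 mm across and 20 mm high, 12 g. Origin: its middle. It starts in the scoop.
- coke_4: A nut of coke, irregular and dark grey, about 25 mm across and 20 mm high, 12 g. Origin: its middle. It starts in the scoop.
- coke_5: A nut of coke, irregular and dark grey, about 25 mm across and 20 mm high, 12 g. Origin: its middle. It starts in the scoop.
- coke_6: A nut of coke, irregular and dark grey, about 25 mm across and 20 mm high, 12 g. Origin: its middle. It starts in the scoop.
- hammer: Bystander: a forging hammer with a 300 mm wooden handle, lying on the bench. Origin: on its underside.
- tin: Bystander: an open round metal tin, 86 mm across, 75 mm high. Origin: middle of its underside.
- firebrick: Bystander: a loose firebrick, 114 x 230 x 64 mm, lying flat. Origin: middle of its underside.

How it is judged:
On the way:
1. all six nuts of coke are in the hopper, on the shut gate (x of coke_1 in the frame of forge between -0.06 and 0.06 m and y of coke_1 in the frame of forge between -0.06 and 0.06 m and z of coke_1 in the frame of forge between 0.086 and 0.185 m and x of coke_2 in the frame of forge between -0.06 and 0.06 m and y of coke_2 in the frame of forge between -0.06 and 0.06 m and z of coke_2 in the frame of forge between 0.086 and 0.185 m and x of coke_3 in the frame of forge between -0.06 and 0.06 m and y of coke_3 in the frame of forge between -0.06 and 0.06 m and z of coke_3 in the frame of forge between 0.086 and 0.185 m and x of coke_4 in the frame of forge between -0.06 and 0.06 m and y of coke_4 in the frame of forge between -0.06 and 0.06 m and z of coke_4 in the frame of forge between 0.086 and 0.185 m and x of coke_5 in the frame of forge between -0.06 and 0.06 m and y of coke_5 in the frame of forge between -0.06 and 0.06 m and z of coke_5 in the frame of forge between 0.086 and 0.185 m and x of coke_6 in the frame of forge between -0.06 and 0.06 m and y of coke_6 in the frame of forge between -0.06 and 0.06 m and z of coke_6 in the frame of forge between 0.086 and 0.185 m and value of joint gate below 0.01 m), for 0.3 s.
At the end, for the whole second after the job is handed in: The pull rod is held by the fingers (at least 3 N on its grip) and still, drawn out to its mark within 6 mm (gate 0.062 to 0.074); all six nuts of coke lie in the fire pan; the scoop stands flat on the bench (underside within 6 mm of it, tilt under 0.1 rad), at rest and let go (value of joint gate between 0.062 and 0.074 m and velocity of joint gate between -0.01 and 0.01 m/s and contact force between the fingers and forge above 3 N and x of coke_1 in the frame of forge between -0.114 and 0.114 m and y of coke_1 in the frame of forge between -0.114 and 0.114 m and z of coke_1 in the frame of forge between 0.005 and 0.065 m and x of coke_2 in the frame of forge between -0.114 and 0.114 m and y of coke_2 in the frame of forge between -0.114 and 0.114 m and z of coke_2 in the frame of forge between 0.005 and 0.065 m and x of coke_3 in the frame of forge between -0.114 and 0.114 m and y of coke_3 in the frame of forge between -0.114 and 0.114 m and z of coke_3 in the frame of forge between 0.005 and 0.065 m and x of coke_4 in the frame of forge between -0.114 and 0.114 m and y of coke_4 in the frame of forge between -0.114 and 0.114 m and z of coke_4 in the frame of forge between 0.005 and 0.065 m and x of coke_5 in the frame of forge between -0.114 and 0.114 m and y of coke_5 in the frame of forge between -0.114 and 0.114 m and z of coke_5 in the frame of forge between 0.005 and 0.065 m and x of coke_6 in the frame of forge between -0.114 and 0.114 m and y of coke_6 in the frame of forge between -0.114 and 0.114 m and z of coke_6 in the frame of forge between 0.005 and 0.065 m and height (world z) of scoop below 0.006 m and angle between scoop's own z axis and vertical below 0.1 rad and linear speed of scoop below 0.02 m/s and contact force between each of the arm, the fingers and scoop below 0.2 N); the arm keeps its last pose, push and grip.
It fails at once if the hammer is pushed away (over 30 mm) (distance of hammer from where it was at the start of the episode above 0.03 m).
It fails at once if the tin is pushed away (over 30 mm) (distance of tin from where it was at the start of the episode above 0.03 m).
It fails at once if the firebrick is pushed away (over 30 mm) (distance of firebrick from where it was at the start of the episode above 0.03 m).
It also fails if it takes over 67 s, if anything falls off the work surface, if the arm or the gripper's body presses on something with over 40 N, if the wrist force passes 120 N, or if a joint passes its speed limit or range.

## Working session

There is one attempt and no reset: what is moved stays moved. The work goes in short steps, Python scripts to look and compute and a tool call to move; the robot and the scene stay as the last step left them, time stands still between calls to the robot, and variables do not carry over. Pictures are saved under pics/ and viewed, at most 10 in all, crops included, and the job is handed in when it is done.

Besides the shell and the picture viewer there is one more tool, called after "Emit:" as name(argument=value, ...) on one line, values as JSON. move_arm: Moves the arm, as the interface text tells. Its arguments: {"type":"object","properties":{"plan":{"type":"array","items":{"type":"object","properties":{"delta_pos":{"type":"array","items":{"type":"number"}},"turn":{"type":"array","items":{"type":"number"}},"fingers":{"type":"number"}}}},"force":{"type":"number"}},"required":["plan"]}

```bash
mkdir -p pics; cat > h.py <<'E'
import numpy as np, cv2
from workcell import get_obs, camera, hand_in, tip_reach
from scipy.spatial.transform import Rotation as Rn
np.set_printoptions(precision=4,suppress=True)
def world(c,o=None):
    h,w=c["range_z"].shape
    u,v=np.meshgrid(np.arange(w),np.arange(h)); z=c["range_z"]
    P=np.stack([(u-c["cx"])/c["fx"]*z,(v-c["cy"])/c["fy"]*z,z],-1)
    if "R" in c: return (P-c["t"])@c["R"]
    T=c["tool_from_camera"]; P=P@T[:3,:3].T+T[:3,3]
    return P@Rn.from_quat(o["ee_rot"]).as_matrix().T+o["position"]
def save(c,n): cv2.imwrite(f"pics/{n}.png",c["color"][:,:,::-1])
E
python3 - <<'E'
from h import *
o=get_obs();print(o, tip_reach)
a=camera("scene");b=camera("top")
for n,c in(("scene",a),("top",b)):
    np.savez(n+".npz",**c); print(n,c["fx"],c["R"],c["t"])
    save(c,n)
im=np.vstack([a["color"],b["color"]]);
E
```

```text
{'clock': 0.0, 'joint_pos': array([-1.1536,  0.3329, -0.0647,  1.4609,  0.0216,  1.3499, -0.0885]), 'joint_velocities': array([ 0.0012, -0.0001, -0.0012, -0.0002,  0.0012,  0.0025, -0.0001]), 'tau': array([ -0.    , -62.5449,   0.0493, -39.162 ,   0.0162,   0.0098,
        -0.    ]), 'position': array([0.2659, 0.5652, 0.2415]), 'ee_rot': array([ 0.2181,  0.9759, -0.0007, -0.0001]), 'ft_force': array([ 0.241 ,  0.6543, -0.5452]), 'torque': array([-0.0291,  0.01  , -0.0188]), 'grasp_force': 0.0, 'grip_width': 0.9991792692353221} 0.011
scene 476.99135259155906 [[ 0.7552  0.6552 -0.0209]
 [ 0.4502 -0.5415 -0.71  ]
 [-0.4765  0.5267 -0.7039]] [-0.4345 -0.1383  1.6892]
top 438.71285826038815 [[ 0.0124 -0.9999  0.0036]
 [-0.9971 -0.0127 -0.0744]
 [ 0.0745 -0.0027 -0.9972]] [0.0208 0.5577 1.4848]
```

View pics/scene.png

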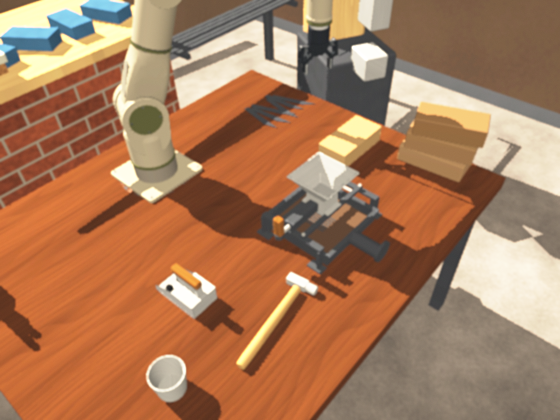

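View pics/top.png

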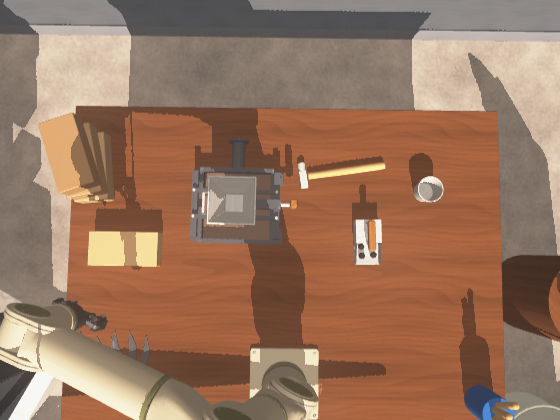

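The scene view shows the forge with its hopper at (322,180) and the orange rod grip at (278,226). The scoop is at (187,290), the hammer at (275,325) and the tin at (168,378). In the top view the hopper is at (233,201), the rod grip at (292,204), and the scoop at (368,242) with its nose down the image (-x).

```bash
python3 - <<'E'
from h import *
for n in("top","scene"):
    c=dict(np.load(n+".npz")); W=world(c); C=c["color"].astype(int)
    z=W[...,2]; on=(W[...,0]>.2)&(W[...,0]<.95)&(abs(W[...,1])<.65)&(c["range_z"]>0)
    print(n,"bench z",np.median(z[on]))
    def rect(m,t):
        m=m&on; k,l,s,_=cv2.connectedComponentsWithStats(m.astype(np.uint8))
        for i in range(1,k):
            if s[i,4]<12: continue
            p=W[l==i]; r=cv2.minAreaRect(p[:,:2].astype(np.float32))
            print(t,s[i,:5],"med",np.median(p,0),"rect",np.round(r[0],4),np.round(r[1],4),round(r[2],1),"z",np.percentile(p[:,2],[2,98]))
    rect((z>.193)&(z<.212)&(abs(W[...,1])<.3),"rim")
    R,G,B=C[...,0],C[...,1],C[...,2]
    rect((R>150)&(R-B>80)&(z>.07)&(z<.18),"orange")
    rect((z>.04)&(z<.06)&(W[...,1]<-.05),"roof/.05")
    rect((z>.01)&(z<.13)&(W[...,1]<-.12)&(W[...,0]<.62),"scoopall")
    rect((z>.06)&(z<.08),"tin?")
E
```

```text
top bench z 0.0008532868119825305
rim [206 176  51  50 593] med [0.5964 0.1747 0.1992] rect [0.5945 0.1692] [0.1485 0.1485] 89.1 z [0.1933 0.2058]
orange [ 77 187  16   9  59] med [0.6258 0.6427 0.1294] rect [0.6234 0.6405] [0.0141 0.0208] 13.1 z [0.1086 0.1777]
orange [290 199   7  11  61] med [ 0.5881 -0.0197  0.1652] rect [ 0.5912 -0.0198] [0.0266 0.0184] 0.9 z [0.1123 0.172 ]
orange [369 221   7  30 200] med [ 0.494  -0.2784  0.1036] rect [ 0.4959 -0.2783] [0.0214 0.0942] 89.9 z [0.0984 0.1101]
roof/.05 [423 179  18  22  80] med [ 0.6679 -0.5078  0.0508] rect [ 0.6621 -0.4973] [0.0753 0.042 ] 24.7 z [0.0402 0.0591]
roof/.05 [416 185   9  17  27] med [ 0.639  -0.4433  0.0493] rect [ 0.6408 -0.4483] [0.059  0.0153] 21.9 z [0.0404 0.0595]
roof/.05 [355 220  17  28 287] med [ 0.5123 -0.2538  0.0485] rect [ 0.5043 -0.2612] [0.0535 0.0917] 90.0 z [0.0412 0.0549]
roof/.05 [374 220   8  26 135] med [ 0.5098 -0.3109  0.0483] rect [ 0.5083 -0.3117] [0.0855 0.0207] 4.4 z [0.0423 0.0546]
scoopall [421 200  17   2  23] med [ 0.6165 -0.4705  0.072 ] rect [ 0.6166 -0.4784] [0.0069 0.0421] 1.4 z
[... 3463 characters left out ...]
9]
tin? [261 211  14  13  77] med [0.5008 0.0319 0.0767] rect [0.5084 0.0344] [0.0493 0.0258] 3.0 z [0.0611 0.0798]
tin? [287 231  38  26 195] med [0.6643 0.0285 0.0773] rect [0.6465 0.0333] [0.0248 0.1223] 87.9 z [0.0646 0.08  ]
tin? [378 241  10  10  44] med [0.8211 0.1611 0.0673] rect [0.8201 0.1668] [0.0444 0.0091] 87.4 z [0.0607 0.0736]
tin? [176 276   7   7  23] med [ 0.4735 -0.2863  0.0658] rect [ 0.4734 -0.2853] [0.0133 0.009 ] 51.9 z [0.0605 0.0788]
tin? [195 287   9   9  42] med [ 0.5445 -0.2788  0.0697] rect [ 0.5443 -0.2774] [0.0214 0.0073] 80.5 z [0.0605 0.0793]
tin? [147 356  39  38 394] med [ 0.6454 -0.4772  0.0714] rect [ 0.6571 -0.4787] [0.0848 0.0854] 34.5 z [0.0602 0.0781]
```

```bash
cat >> h.py <<'E'
def go(*targets):
    """targets: (x,y,z,Rmatrix) -> prints delta_pos, turn in current tool axes"""
    o=get_obs(); R=Rn.from_quat(o["ee_rot"]); 
    for p,Rt in targets:
        print("d",np.round(R.inv().apply(np.array(p)-o["position"]),3),"turn",np.round((R.inv()*Rt).as_rotvec(),3))
def down(az,tilt=0,axis=(1,0,0)):
    """tool down with tool y at azimuth az deg, then tilted about a world axis"""
    a=np.radians(az); y=np.array([np.cos(a),np.sin(a),0]); z=np.array([0,0,-1.]); x=np.cross(y,z)
    return Rn.from_rotvec(np.radians(tilt)*np.array(axis,float))*Rn.from_matrix(np.stack([x,y,z],1))
def st():
    o=get_obs(); print("t",o["clock"],"p",o["position"],"q",o["joint_pos"],"F",o["ft_force"],"w",o["grip_width"],o["grasp_force"]); M=Rn.from_quat(o["ee_rot"]).as_matrix(); print(M)
E
python3 - <<'E'
from h import *
go(((.45,.15,.32),down(-12)))
E
```

```text
d [-0.343 -0.297 -0.078] turn [-0.001  0.001  1.341]
```

Careful with the scale: shifts go in shares of 600 mm and turns go in shares of 2 pi rad. That gives: -0.343 m / 0.6 = -0.5717, -0.297 m / 0.6 = -0.495, 1.341 rad / 6.2832 = 0.2134.

Emit:
move_arm(plan=[{"delta_pos":[-0.0717,-0.0617,-0.05],"turn":[0,0,0.0267],"fingers":0},{"delta_pos":[-0.1433,-0.1233,-0.1],"turn":[0,0,0.0533],"fingers":0},{"delta_pos":[-0.215,-0.185,-0.13],"turn":[0,0,0.0801],"fingers":0},{"delta_pos":[-0.2867,-0.2467,-0.13],"turn":[0,0,0.1066],"fingers":0},{"delta_pos":[-0.3583,-0.3083,-0.13],"turn":[0,0,0.1334],"fingers":0},{"delta_pos":[-0.43,-0.37,-0.13],"turn":[0,0,0.16],"fingers":0},{"delta_pos":[-0.5017,-0.4333,-0.13],"turn":[0,0,0.1867],"fingers":0},{"delta_pos":[-0.5717,-0.495,-0.13],"turn":[0,0,0.2134],"fingers":0},{"delta_pos":[-0.5717,-0.495,-0.13],"turn":[0,0,0.2134],"fingers":0},{"delta_pos":[-0.5717,-0.495,-0.13],"turn":[0,0,0.2134],"fingers":0}])

```text
clock: 1.35
position: [0.4496, 0.1513, 0.3201]
ee_rot: [0.777, 0.63, -0.0, -0.0]
ft_force: [0.0, 0.9, 0.4]
grip_width: 0.997
grasp_force: 0.0
```

```bash
python3 - <<'E'
from h import *
st()
# tilt test: tool z toward +y (tilt about +x by +60), tool y at az 0, pour-like pos ; then above scoop
go(((.596,.10,.40),down(0,0)),((.596,.10,.40),down(0,65)),((.498,-.278,.24),down(-90)))
E
```

```text
t 1.35 p [0.4496 0.1513 0.3201] q [-0.7575 -0.0524  0.3257  1.73    0.0164  1.4616 -0.6427] F [0.005  0.8591 0.39  ] w 0.9974572571106884 0.0
[[ 0.2071  0.9783 -0.0005]
 [ 0.9783 -0.2071  0.0002]
 [ 0.0001 -0.0006 -1.    ]]
d [-0.02   0.154 -0.08 ] turn [-0.001 -0.    -0.209]
d [-0.02   0.154 -0.08 ] turn [ 0.118  1.13  -0.186]
d [-0.41   0.136  0.08 ] turn [-0.001  0.     1.362]
```

In the tool's units: 0.154 m / 0.6 = 0.2567, -0.08 m / 0.6 = -0.1333, 1.13 rad / 6.2832 = 0.1798.

Emit:
move_arm(plan=[{"delta_pos":[-0.0167,0.1,-0.0667],"turn":[0.0016,0.0223,-0.0032],"fingers":0},{"delta_pos":[-0.0333,0.2,-0.1333],"turn":[0.0048,0.0446,-0.008],"fingers":0},{"delta_pos":[-0.0333,0.2567,-0.1333],"turn":[0.008,0.0684,-0.0111],"fingers":0},{"delta_pos":[-0.0333,0.2567,-0.1333],"turn":[0.0095,0.0955,-0.0159],"fingers":0},{"delta_pos":[-0.0333,0.2567,-0.1333],"turn":[0.0127,0.1225,-0.0207],"fingers":0},{"delta_pos":[-0.0333,0.2567,-0.1333],"turn":[0.0159,0.1512,-0.0255],"fingers":0},{"delta_pos":[-0.0333,0.2567,-0.1333],"turn":[0.0188,0.1798,-0.0296],"fingers":0},{"delta_pos":[-0.0333,0.2567,-0.1333],"turn":[0.0188,0.1798,-0.0296],"fingers":0},{"delta_pos":[-0.0333,0.2567,-0.1333],"turn":[0.0188,0.1798,-0.0296],"fingers":0}])

```text
clock: 2.48
position: [0.5965, 0.1005, 0.4008]
ee_rot: [0.597, 0.597, 0.379, -0.379]
ft_force: [1.4, 0.6, 1.0]
grip_width: 1.002
grasp_force: 0.0
```

```bash
python3 - <<'E'
from h import *
st()
go(((.498,-.278,.30),down(-90)))
E
```

```text
t 2.475 p [0.5965 0.1005 0.4008] q [-0.1555  0.3869  0.5309  1.5188 -1.225   1.7928  0.4341] F [1.4365 0.5517 1.0163] w 1.0019761122403799 0.0
[[-0.0011  1.     -0.0006]
 [ 0.4258  0.001   0.9048]
 [ 0.9048  0.0008 -0.4258]]
d [-0.252 -0.099 -0.3  ] turn [-0.88  -0.88   1.387]
```

In the tool's units: -0.3 m / 0.6 = -0.5, -0.262 m / 0.6 = -0.4367, 1.387 rad / 6.2832 = 0.2207.

Emit:
move_arm(plan=[{"delta_pos":[-0.05,-0.02,-0.0617],"turn":[-0.0143,-0.0143,0.0221],"fingers":0},{"delta_pos":[-0.1,-0.0417,-0.125],"turn":[-0.0286,-0.0286,0.0441],"fingers":0},{"delta_pos":[-0.1583,-0.0617,-0.1867],"turn":[-0.0414,-0.0414,0.0662],"fingers":0},{"delta_pos":[-0.21,-0.0833,-0.25],"turn":[-0.0557,-0.0557,0.0883],"fingers":0},{"delta_pos":[-0.2633,-0.1033,-0.3117],"turn":[-0.07,-0.07,0.1098],"fingers":0},{"delta_pos":[-0.315,-0.1233,-0.375],"turn":[-0.0844,-0.0844,0.1324],"fingers":0},{"delta_pos":[-0.3667,-0.145,-0.4367],"turn":[-0.0987,-0.0987,0.1545],"fingers":0},{"delta_pos":[-0.42,-0.165,-0.5],"turn":[-0.1114,-0.1114,0.1767],"fingers":0},{"delta_pos":[-0.42,-0.165,-0.5],"turn":[-0.1257,-0.1257,0.1989],"fingers":0},{"delta_pos":[-0.42,-0.165,-0.5],"turn":[-0.1401,-0.1401,0.2207],"fingers":0},{"delta_pos":[-0.42,-0.165,-0.5],"turn":[-0.1401,-0.1401,0.2207],"fingers":0},{"delta_pos":[-0.42,-0.165,-0.5],"turn":[-0.1401,-0.1401,0.2207],"fingers":0}])

```text
clock: 3.98
position: [0.4973, -0.2792, 0.2997]
ee_rot: [1.0, 0.001, 0.002, -0.002]
ft_force: [-0.6, -0.1, -0.1]
grip_width: 1.001
grasp_force: 0.0
```

```bash
python3 - <<'E'
from h import *
st(); o=get_obs(); c=camera("wrist"); save(c,"w1"); np.savez("w1.npz",**c); W=world(c,o)
C=c["color"].astype(int); m=(C[...,0]>120)&(C[...,0]-C[...,2]>70)&(W[...,2]>.09)&(W[...,2]<.115)&(c["range_z"]>0)
p=W[m]; print(len(p),np.median(p,0),cv2.minAreaRect(p[:,:2].astype(np.float32)))
n=(W[...,2]>.044)&(W[...,2]<.053)&(c["range_z"]>0); p=W[n];print(len(p),cv2.minAreaRect(p[:,:2].astype(np.float32)))
E
```

```text
t 3.975 p [ 0.4973 -0.2792  0.2997] q [-0.3619  0.2532  0.9644  1.5615 -0.214   1.4363 -0.953 ] F [-0.5608 -0.07   -0.0635] w 1.00092444868649 0.0
[[ 1.      0.0016  0.0031]
 [ 0.0016 -1.      0.0037]
 [ 0.0031 -0.0037 -1.    ]]
2593 [ 0.4993 -0.278   0.1043] ((0.49664396047592163, -0.2781929671764374), (0.09734047949314117, 0.023265229538083076), 1.2414816617965698)
5073 ((0.5207821130752563, -0.26497554779052734), (0.13423605263233185, 0.5646040439605713), 20.087430953979492)
```

View pics/w1.png

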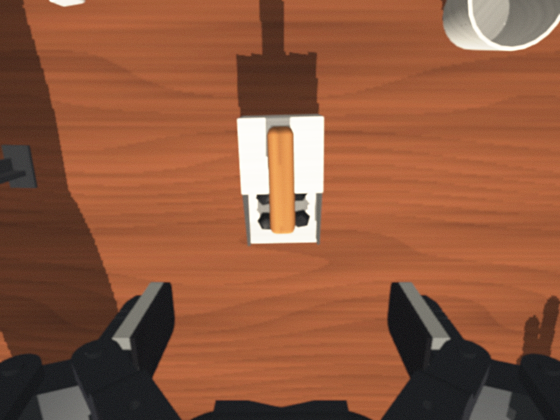

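The wrist view shows the scoop's orange bar at (282,180), centred and aligned with the tool. Descending to grasp it.

In the tool's units: 0.213 m / 0.6 = 0.355, -0.001 m / 0.6 = -0.0017.

Emit:
move_arm(plan=[{"delta_pos":[0.0017,-0.0017,0.0917],"turn":[0,0,0],"fingers":0},{"delta_pos":[0.0017,-0.0017,0.1833],"turn":[0,0,0],"fingers":0},{"delta_pos":[0.0017,-0.0017,0.2667],"turn":[0,0,0],"fingers":0},{"delta_pos":[0.0017,-0.0017,0.3167],"turn":[0,0,0],"fingers":0},{"delta_pos":[0.0017,-0.0017,0.355],"turn":[0,0,0],"fingers":0},{"delta_pos":[0.0017,-0.0017,0.355],"turn":[0,0,0],"fingers":0.4},{"delta_pos":[0.0017,-0.0017,0.355],"turn":[0,0,0],"fingers":1},{"delta_pos":[0.0017,-0.0017,0.355],"turn":[0,0,0],"fingers":1},{"delta_pos":[0.0017,-0.0017,0.355],"turn":[0,0,0],"fingers":1},{"delta_pos":[0.0017,-0.0017,0.355],"turn":[0,0,0],"fingers":1},{"delta_pos":[0.0017,-0.0017,0.355],"turn":[0,0,0],"fingers":1}], force=90)

```text
clock: 5.4
position: [0.4984, -0.2781, 0.0868]
ee_rot: [1.0, -0.001, 0.001, -0.001]
ft_force: [-0.5, -0.2, 6.7]
grip_width: 0.27
grasp_force: 87.6
```

```bash
python3 - <<'E'
from h import *
st()
F=np.array([.596,.169]); 
# pour poses: nose az = 270+a ; tool y az=a
a=-12
def pour(th,lip,a=a):
    n=np.radians(270+a); nd=np.array([np.cos(n),np.sin(n)]); s,c=np.sin(np.radians(th)),np.cos(np.radians(th))
    # u = -nose
    g=np.append(np.array(lip[:2])+nd*(-.097*c+.090*s), lip[2]+.097*s+.090*c)
    R=down(a,th,(np.cos(np.radians(a)),np.sin(np.radians(a)),0))
    return g+R.apply([0,0,.008]),R
u=-np.array([np.cos(np.radians(270+a)),np.sin(np.radians(270+a))])
lip=np.append(F+u*.02,.235)
go(((.498,-.278,.33),down(-90)),pour(0,lip))
for th in(0,25,65): print(pour(th,lip)[0])
E
```

```text
t 5.4 p [ 0.4984 -0.2781  0.0868] q [-0.2522  0.467   0.8492  1.8164 -0.4058  1.0414 -0.8194] F [-0.5418 -0.2453  6.7008] w 0.26982863655143213 87.57363080978394
[[ 1.     -0.0028  0.0014]
 [-0.0028 -1.      0.0025]
 [ 0.0014 -0.0025 -1.    ]]
d [-0.    -0.001 -0.243] turn [-0.003 -0.001 -0.003]
d [ 0.121 -0.562 -0.229] turn [-0.001 -0.003 -1.364]
[0.6203 0.2834 0.317 ]
[0.6112 0.2407 0.3503]
[0.5932 0.156  0.3576]
```

In the tool's units: -0.265 m / 0.6 = -0.4417, -0.26 m / 0.6 = -0.4333, -0.17 rad / 6.2832 = -0.0271.

Emit:
move_arm(plan=[{"delta_pos":[0,0,-0.0167],"turn":[0,0,0],"fingers":1},{"delta_pos":[0,0,-0.05],"turn":[0,0,0],"fingers":1},{"delta_pos":[0,0,-0.1],"turn":[0,-0.008,0],"fingers":1},{"delta_pos":[0,0,-0.1667],"turn":[0,-0.0159,0],"fingers":1},{"delta_pos":[0,0,-0.25],"turn":[0,-0.0239,0],"fingers":1},{"delta_pos":[0,0,-0.3333],"turn":[0,-0.0271,0],"fingers":1},{"delta_pos":[0,0,-0.4],"turn":[0,-0.0271,0],"fingers":1},{"delta_pos":[0,0,-0.4333],"turn":[0,-0.0271,0],"fingers":1},{"delta_pos":[0,0,-0.4417],"turn":[0,-0.0271,0],"fingers":1}])

```text
clock: 6.52
position: [0.498, -0.2787, 0.3527]
ee_rot: [0.996, -0.001, -0.084, -0.001]
ft_force: [0.3, -0.7, -4.8]
grip_width: 0.265
grasp_force: 88.3
```

```bash
cat >> h.py <<'E'
F=np.array([.596,.169])
def pour(th,lip,a=-12):
    n=np.radians(270+a); nd=np.array([np.cos(n),np.sin(n)]); s,c=np.sin(np.radians(th)),np.cos(np.radians(th))
    g=np.append(np.array(lip[:2])+nd*(-.097*c+.090*s), lip[2]+.097*s+.090*c)
    # lip = g - x-part: lip offset along -nose is -.097c+.090s
    R=down(a,th,(np.cos(np.radians(a)),np.sin(np.radians(a)),0))
    return g+R.apply([0,0,.008]),R
def lipat(d,z,a=-12):
    n=np.radians(270+a); return np.append(F-d*np.array([np.cos(n),np.sin(n)]),z)
E
python3 - <<'E'
from h import *
st()
o=get_obs(); R0=Rn.from_quat(o["ee_rot"]); p0=o["position"]
p1,R1=pour(-10,lipat(.02,.26)); print(p1)
from scipy.spatial.transform import Slerp
rows=[]
for f in (.03,.09,.18,.28,.38,.48,.58,.68,.78,.87,.94,1):
    # yaw about world z then fraction
    Rf=Rn.from_rotvec([0,0,f*np.radians(78)])*R0
    rows.append((p0+f*(p1-p0),Rf))
go(*rows)
E
```

```text
t 6.525 p [ 0.498  -0.2787  0.3527] q [-0.2882  0.3941  0.9578  1.3352 -0.2216  1.7081 -0.9354] F [ 0.2569 -0.7432 -4.8423] w 0.26531537464221155 88.333500623703
[[ 0.9859 -0.0029 -0.1671]
 [-0.0025 -1.      0.0022]
 [-0.1671 -0.0018 -0.9859]]
[0.623  0.2959 0.3239]
d [ 0.004 -0.017  0.   ] turn [-0.007 -0.    -0.04 ]
d [ 0.011 -0.052  0.001] turn [-0.02  -0.    -0.121]
d [ 0.023 -0.103  0.002] turn [-0.041 -0.    -0.242]
d [ 0.035 -0.161  0.002] turn [-0.064 -0.001 -0.376]
d [ 0.048 -0.218  0.003] turn [-0.086 -0.001 -0.51 ]
d [ 0.061 -0.276  0.004] turn [-0.109 -0.001 -0.644]
d [ 0.073 -0.333  0.005] turn [-0.132 -0.001 -0.778]
d [ 0.086 -0.391  0.006] turn [-0.155 -0.002 -0.913]
d [ 0.099 -0.448  0.007] turn [-0.177 -0.002 -1.047]
d [ 0.11  -0.5    0.008] turn [-0.198 -0.002 -1.168]
d [ 0.119 -0.54   0.008] turn [-0.214 -0.002 -1.262]
d [ 0.127 -0.575  0.009] turn [-0.227 -0.002 -1.342]
```

In the tool's units: -0.575 m / 0.6 = -0.9583, -0.54 m / 0.6 = -0.9, -1.342 rad / 6.2832 = -0.2136.

Emit:
move_arm(plan=[{"delta_pos":[0.0067,-0.0283,0],"turn":[-0.0011,0,-0.0064],"fingers":1},{"delta_pos":[0.0183,-0.0867,0.0017],"turn":[-0.0032,0,-0.0193],"fingers":1},{"delta_pos":[0.0383,-0.1717,0.0033],"turn":[-0.0065,0,-0.0385],"fingers":1},{"delta_pos":[0.0583,-0.2683,0.0033],"turn":[-0.0102,0,-0.0598],"fingers":1},{"delta_pos":[0.08,-0.3633,0.005],"turn":[-0.0137,0,-0.0812],"fingers":1},{"delta_pos":[0.1017,-0.46,0.0067],"turn":[-0.0173,0,-0.1025],"fingers":1},{"delta_pos":[0.1217,-0.555,0.0083],"turn":[-0.021,0,-0.1238],"fingers":1},{"delta_pos":[0.1433,-0.6517,0.01],"turn":[-0.0247,0,-0.1453],"fingers":1},{"delta_pos":[0.165,-0.7467,0.0117],"turn":[-0.0282,0,-0.1666],"fingers":1},{"delta_pos":[0.1833,-0.8333,0.0133],"turn":[-0.0315,0,-0.1859],"fingers":1},{"delta_pos":[0.1983,-0.9,0.0133],"turn":[-0.0341,0,-0.2009],"fingers":1},{"delta_pos":[0.2117,-0.9583,0.015],"turn":[-0.0361,0,-0.2136],"fingers":1}])

```text
clock: 8.02
position: [0.6217, 0.3, 0.3203]
ee_rot: [0.773, 0.629, -0.066, 0.05]
ft_force: [0.3, 0.2, -4.4]
grip_width: 0.267
grasp_force: 88.5
```

```bash
python3 - <<'E'
from h import *
st()
c=camera("top"); save(c,"t2"); s=camera("scene"); save(s,"s2")
cv2.imwrite("pics/c2.png",np.hstack([c["color"][130:290,150:400],s["color"][80:240,230:430]])[:,:,::-1].repeat(1,0))
rows=[]
# tilt about lip from -10 to 67; lip lowers to .215 by the end
for th,d,z in((0,.02,.255),(8,.02,.25),(16,.02,.245),(23,.02,.24),(30,.02,.235),(36,.02,.23),(42,.02,.225),(48,.02,.22),(54,.02,.217),(60,.02,.215),(65,.02,.215),(65,.02,.215)):
    rows.append(pour(th,lipat(d,z)))
go(*rows)
E
```

```text
t 8.025 p [0.6217 0.3    0.3203] q [-0.8588  0.5858  0.5162  1.0276 -0.1443  1.6915 -0.6183] F [ 0.3359  0.1964 -4.4289] w 0.2665994825405717 88.52714896202087
[[ 0.2003  0.979  -0.0391]
 [ 0.9656 -0.204  -0.161 ]
 [-0.1656 -0.0055 -0.9862]]
d [-0.022  0.003 -0.015] turn [-0.007  0.166  0.009]
d [-0.036  0.003 -0.02 ] turn [-0.008  0.305  0.008]
d [-0.05   0.003 -0.024] turn [-0.008  0.445  0.008]
d [-0.064  0.003 -0.024] turn [-0.009  0.567  0.007]
d [-0.078  0.003 -0.023] turn [-0.009  0.689  0.007]
d [-0.091  0.003 -0.02 ] turn [-0.01   0.794  0.006]
d [-0.103  0.003 -0.015] turn [-0.01   0.899  0.006]
d [-0.116  0.003 -0.009] turn [-0.01   1.003  0.005]
d [-0.128  0.003 -0.004] turn [-0.011  1.108  0.005]
d [-0.141  0.002  0.002] turn [-0.011  1.213  0.004]
d [-0.151  0.002  0.006] turn [-0.011  1.3    0.004]
d [-0.151  0.002  0.006] turn [-0.011  1.3    0.004]
```

View pics/c2.png

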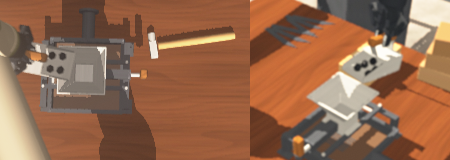

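The scoop sits over the hopper with its nose just past the middle and the coke still in it. Pouring now.

In the tool's units: -0.151 m / 0.6 = -0.2517, -0.004 m / 0.6 = -0.0067, 1.3 rad / 6.2832 = 0.2069.

Emit:
move_arm(plan=[{"delta_pos":[-0.0367,0.005,-0.025],"turn":[-0.0011,0.0264,0.0014],"fingers":1},{"delta_pos":[-0.06,0.005,-0.0333],"turn":[-0.0013,0.0485,0.0013],"fingers":1},{"delta_pos":[-0.0833,0.005,-0.04],"turn":[-0.0013,0.0708,0.0013],"fingers":1},{"delta_pos":[-0.1067,0.005,-0.04],"turn":[-0.0014,0.0902,0.0011],"fingers":1},{"delta_pos":[-0.13,0.005,-0.0383],"turn":[-0.0014,0.1097,0.0011],"fingers":1},{"delta_pos":[-0.1517,0.005,-0.0333],"turn":[-0.0016,0.1264,0.001],"fingers":1},{"delta_pos":[-0.1717,0.005,-0.025],"turn":[-0.0016,0.1431,0.001],"fingers":1},{"delta_pos":[-0.1933,0.005,-0.015],"turn":[-0.0016,0.1596,0.0008],"fingers":1},{"delta_pos":[-0.2133,0.005,-0.0067],"turn":[-0.0018,0.1763,0.0008],"fingers":1},{"delta_pos":[-0.235,0.0033,0.0033],"turn":[-0.0018,0.1931,0.0006],"fingers":1},{"delta_pos":[-0.2517,0.0033,0.01],"turn":[-0.0018,0.2069,0.0006],"fingers":1},{"delta_pos":[-0.2517,0.0033,0.01],"turn":[-0.0018,0.2069,0.0006],"fingers":1}])

```text
clock: 9.62
position: [0.5924, 0.1481, 0.3378]
ee_rot: [0.66, 0.527, 0.419, -0.335]
ft_force: [0.5, 0.6, -3.1]
grip_width: 0.266
grasp_force: 89.5
```

```bash
python3 - <<'E'
from h import *
st()
c=camera("top"); s=camera("scene"); w=camera("wrist")
A=cv2.resize(c["color"][150:260,170:320],(400,293)); B=cv2.resize(s["color"][90:240,230:400],(332,293))
cv2.imwrite("pics/c3.png",np.hstack([A,B])[:,:,::-1])
go(pour(65,lipat(.02,.215)),pour(68,lipat(.02,.215)),pour(0,lipat(-.05,.26)))
E
```

```text
t 9.625 p [0.5924 0.1481 0.3378] q [-0.2027  0.2422  0.4455  1.8124 -1.2645  1.4314  0.4408] F [ 0.5238  0.5549 -3.0516] w 0.2657224518636382 89.51541423797607
[[ 0.0947  0.9754  0.1993]
 [ 0.4144 -0.2206  0.883 ]
 [ 0.9052 -0.001  -0.4251]]
d [-0.002 -0.001  0.006] turn [0.01 0.   0.  ]
d [-0.006 -0.001  0.001] turn [0.01  0.052 0.   ]
d [ 0.028 -0.002  0.059] turn [ 0.009 -1.134 -0.006]
```

View pics/c3.png

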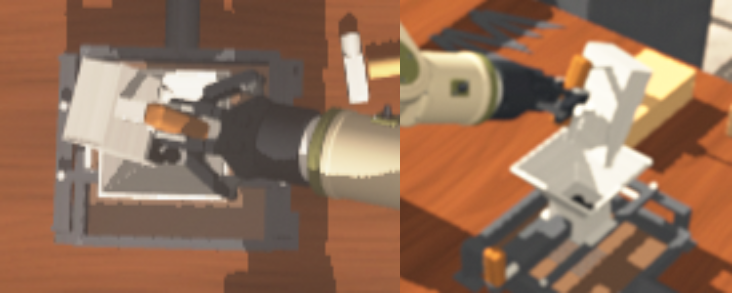

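In the tool's units: -0.12 rad / 6.2832 = -0.0191.

Emit:
move_arm(plan=[{"delta_pos":[0,0,0],"turn":[0,-0.0191,0],"fingers":1},{"delta_pos":[0,0,0],"turn":[0,0,0],"fingers":1},{"delta_pos":[0,0,0],"turn":[0,-0.0191,0],"fingers":1},{"delta_pos":[0,0,0],"turn":[0,0,0],"fingers":1},{"delta_pos":[0,0,0],"turn":[0,0,0],"fingers":1}])

```text
clock: 10.4
position: [0.593, 0.15, 0.3398]
ee_rot: [0.658, 0.528, 0.419, -0.335]
ft_force: [0.5, 0.0, -3.2]
grip_width: 0.269
grasp_force: 90.1
```

```bash
python3 - <<'E'
from h import *
st()
# back: tilt to 0 moving up and toward -y
o=get_obs()
rows=[pour(50,lipat(.02,.24)),pour(35,lipat(.02,.27)),pour(20,lipat(.0,.29)),pour(5,lipat(-.03,.29)),pour(0,lipat(-.08,.29)),pour(0,lipat(-.14,.29)),pour(0,lipat(-.19,.29)),pour(0,lipat(-.23,.29)),pour(0,lipat(-.26,.29))]
go(*rows); print(rows[-1][0])
E
```

```text
t 10.4 p [0.593  0.15   0.3398] q [-0.2018  0.2411  0.4407  1.8094 -1.2644  1.4304  0.4397] F [ 0.4828  0.0195 -3.1959] w 0.26886813079385086 90.12478351593018
[[ 0.0908  0.976   0.1982]
 [ 0.4144 -0.218   0.8836]
 [ 0.9056  0.0019 -0.4242]]
d [ 0.041 -0.001  0.024] turn [ 0.01  -0.26  -0.004]
d [ 0.078 -0.002  0.042] turn [ 0.009 -0.522 -0.005]
d [ 0.09  -0.002  0.049] turn [ 0.009 -0.784 -0.007]
d [ 0.07  -0.002  0.054] turn [ 0.008 -1.045 -0.008]
d [ 0.045 -0.001  0.019] turn [ 0.008 -1.133 -0.008]
d [ 0.019 -0.001 -0.035] turn [ 0.008 -1.133 -0.008]
d [-0.002 -0.    -0.08 ] turn [ 0.008 -1.133 -0.008]
d [-0.019  0.    -0.117] turn [ 0.008 -1.133 -0.008]
d [-0.032  0.001 -0.144] turn [ 0.008 -1.133 -0.008]
[0.5621 0.0096 0.372 ]
```

In the tool's units: -0.144 m / 0.6 = -0.24, -0.117 m / 0.6 = -0.195, -1.133 rad / 6.2832 = -0.1803.

Emit:
move_arm(plan=[{"delta_pos":[0.0333,0,0.02],"turn":[0,-0.0207,0],"fingers":1},{"delta_pos":[0.0683,-0.0017,0.04],"turn":[0.0016,-0.0414,-0.0006],"fingers":1},{"delta_pos":[0.13,-0.0033,0.07],"turn":[0.0014,-0.07,-0.0008],"fingers":1},{"delta_pos":[0.15,-0.0033,0.0783],"turn":[0.0014,-0.0987,-0.001],"fingers":1},{"delta_pos":[0.15,-0.0033,0.0817],"turn":[0.0014,-0.1248,-0.0011],"fingers":1},{"delta_pos":[0.1167,-0.0033,0.09],"turn":[0.0013,-0.1528,-0.0013],"fingers":1},{"delta_pos":[0.075,-0.0017,0.0317],"turn":[0.0013,-0.1803,-0.0013],"fingers":1},{"delta_pos":[0.0317,-0.0017,-0.0583],"turn":[0.0013,-0.1803,-0.0013],"fingers":1},{"delta_pos":[-0.0033,0,-0.1333],"turn":[0.0013,-0.1803,-0.0013],"fingers":1},{"delta_pos":[-0.0317,0,-0.195],"turn":[0.0013,-0.1803,-0.0013],"fingers":1},{"delta_pos":[-0.0533,0.0017,-0.24],"turn":[0.0013,-0.1803,-0.0013],"fingers":1},{"delta_pos":[-0.0533,0.0017,-0.24],"turn":[0.0013,-0.1803,-0.0013],"fingers":1}])

```text
clock: 11.9
position: [0.5631, 0.0073, 0.3747]
ee_rot: [0.779, 0.627, 0.004, 0.001]
ft_force: [-0.4, 0.4, -4.3]
grip_width: 0.266
grasp_force: 90.0
```

```bash
python3 - <<'E'
from h import *
st()
c=camera("top"); s=camera("scene")
A=cv2.resize(c["color"][160:250,180:330],(450,270)); B=cv2.resize(s["color"][130:240,250:370],(295,270))
cv2.imwrite("pics/c4.png",np.hstack([A,B])[:,:,::-1])
o=get_obs(); p0=o["position"]
p1=np.array([.498,-.278,.25]); rows=[]
for f in (.04,.12,.24,.37,.5,.63,.76,.88,.96,1,1): rows.append((p0+f*(p1-p0),down(-12-f*78)))
go(*rows)
E
```

```text
t 11.9 p [0.5631 0.0073 0.3747] q [-0.5186  0.1538  0.4936  1.4278 -0.0757  1.5716 -0.2454] F [-0.3761  0.3827 -4.2747] w 0.2658329999999088 90.010507106781
[[ 0.2132  0.977   0.0064]
 [ 0.977  -0.2133  0.0032]
 [ 0.0045  0.0056 -1.    ]]
d [-0.012 -0.     0.005] turn [ 0.004 -0.005  0.054]
d [-0.036 -0.001  0.015] turn [ 0.004 -0.005  0.163]
d [-0.071 -0.001  0.029] turn [ 0.003 -0.005  0.326]
d [-0.11  -0.002  0.045] turn [ 0.003 -0.005  0.503]
d [-0.148 -0.002  0.061] turn [ 0.002 -0.006  0.68 ]
d [-0.187 -0.003  0.077] turn [ 0.002 -0.006  0.857]
d [-0.225 -0.003  0.093] turn [ 0.001 -0.006  1.034]
d [-0.261 -0.004  0.108] turn [ 0.001 -0.006  1.198]
d [-0.284 -0.004  0.118] turn [ 0.    -0.006  1.307]
d [-0.296 -0.004  0.123] turn [ 0.    -0.006  1.361]
d [-0.296 -0.004  0.123] turn [ 0.    -0.006  1.361]
```

View pics/c4.png

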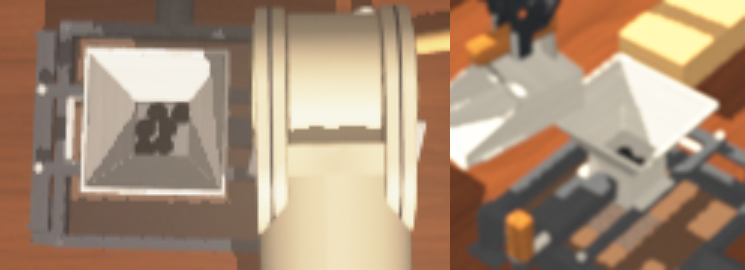

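```bash
python3 - <<'E'
from h import *
o=get_obs();c=camera("top"); s=camera("scene")
r=cv2.INTER_CUBIC
A=cv2.resize(c["color"][190:220,218:252],(453,400),interpolation=r); B=cv2.resize(s["color"][130:200,240:300],(343,400),interpolation=r)
cv2.imwrite("pics/c5.png",np.hstack([A,B])[:,:,::-1])
W=world(c); print(np.round(W[194:214:1,226:246,2]*1000).astype(int))
E
```

```text
[[ 92  89  91  87  90  94  97  99  98 103 101 101 108 102 116 112 115 137
  144 144]
 [ 90  89  85  86 102 107 104 106 104  88  89  88  78 102 105 108  97 134
  144 155]
 [ 89  89  89  86 105 104 100 109 104  98  83  84 101 107 109 110 103 142
  144 156]
 [ 92  88  84 102 105 107 110 105 104 100  82 100 104 109 104 105 110 132
  144 152]
 [ 89  85  86 103 108 107 101 103 104  99  87 102 103 107 112 102 105 134
  140 151]
 [ 85  90  90 101 109 106 106 100 105 113 108 100 100 109 102 102 100 132
  144 150]
 [ 86  98 101 102  98 102  96 106 104 114 118 110  98  97  94  97 101 134
  150 152]
 [109 107 107 102 102 100  82 110 113 114 110 112 106  91  87  84  90 141
  143 143]
 [109 107 108 107 107  97  88 106 116 111 110 114 107  83  90  82  83 137
  141 152]
 [108 103 106 111 112  98 108 111 111 113 115 114 105  85  90  82  85 141
  145 152]
 [101 113 106 105 105  92  85 104 105 111 112 113 101  86  85  90  83 137
  144 149]
 [107  99 105  98  99  94  81 106 108 107 110 106  82  83  82  85  86 139
  146 149]
 [107 105 102  97  81  89 106 101 101 104 100  87  90  82  84  89  87 139
  146 150]
 [109 110 109 108 102 102 106 110 112 107  97  99  86  88  88  87  82 139
  145 149]
 [115 111 115 114 104  97 102 107 106 108 101  95  84  83  91  84  88 138
  144 150]
 [112 115 113 114 109 101 105 105 105 109 108  97  88  84  86  85  90 142
  145 151]
 [110 111 116 114 115  94 107 104 104 101 105  87  85  86  84  85  84 146
  146 155]
 [105 113 109 113 103  85  90 100  98  98  84  91  85  84  85  85  85 136
  142 156]
 [142 139 144 141 135 138 136 134 137 141 132 138 134 141 133 138 140 140
  149 150]
 [144 145 146 147 144 144 144 145 144 141 141 148 140 141 141 146 143 144
  148 155]]
```

View pics/c5.png

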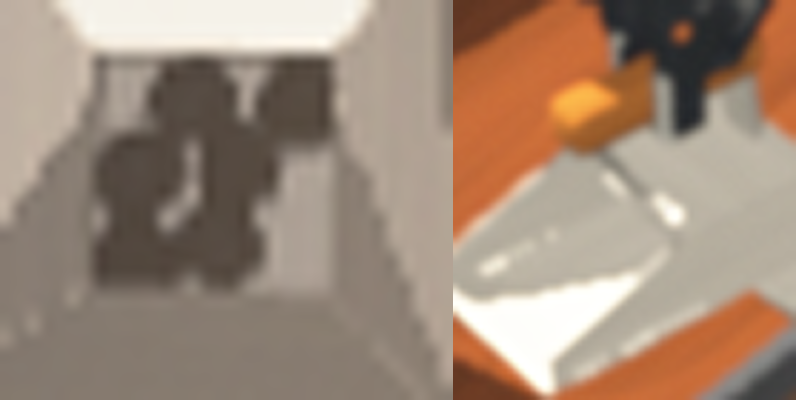

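Six separate nuts are in the throat, at about (195,95), (300,100), (140,170), (235,165), (130,250) and (230,255), and the scoop's floor is bare. Returning the scoop.

In the tool's units: -0.296 m / 0.6 = -0.4933, -0.284 m / 0.6 = -0.4733, 1.361 rad / 6.2832 = 0.2166.

Emit:
move_arm(plan=[{"delta_pos":[-0.02,0,0.0083],"turn":[0.0006,-0.0008,0.0086],"fingers":1},{"delta_pos":[-0.06,-0.0017,0.025],"turn":[0.0006,-0.0008,0.0259],"fingers":1},{"delta_pos":[-0.1183,-0.0017,0.0483],"turn":[0.0005,-0.0008,0.0519],"fingers":1},{"delta_pos":[-0.1833,-0.0033,0.075],"turn":[0.0005,-0.0008,0.0801],"fingers":1},{"delta_pos":[-0.2467,-0.0033,0.1017],"turn":[0.0003,-0.001,0.1082],"fingers":1},{"delta_pos":[-0.3117,-0.005,0.1283],"turn":[0.0003,-0.001,0.1364],"fingers":1},{"delta_pos":[-0.375,-0.005,0.155],"turn":[0.0002,-0.001,0.1646],"fingers":1},{"delta_pos":[-0.435,-0.0067,0.18],"turn":[0.0002,-0.001,0.1907],"fingers":1},{"delta_pos":[-0.4733,-0.0067,0.1967],"turn":[0,-0.001,0.208],"fingers":1},{"delta_pos":[-0.4933,-0.0067,0.205],"turn":[0,-0.001,0.2166],"fingers":1},{"delta_pos":[-0.4933,-0.0067,0.205],"turn":[0,-0.001,0.2166],"fingers":1}])

```text
clock: 13.48
position: [0.4973, -0.2801, 0.249]
ee_rot: [1.0, -0.0, -0.002, 0.001]
ft_force: [-0.1, 0.5, -3.3]
grip_width: 0.268
grasp_force: 90.1
```

```bash
python3 - <<'E'
from h import *
st(); go(((.498,-.278,.089),down(-90)))
E
```

```text
t 13.475 p [ 0.4973 -0.2801  0.249 ] q [-0.2385  0.254   0.7997  1.6339 -0.1827  1.3339 -0.9831] F [-0.1009  0.5068 -3.2705] w 0.26829065515593303 90.05256056785583
[[ 1.     -0.0009 -0.003 ]
 [-0.0009 -1.     -0.0024]
 [-0.003   0.0024 -1.    ]]
d [ 0.001 -0.002  0.16 ] turn [ 0.002  0.003 -0.001]
```

In the tool's units: 0.161 m / 0.6 = 0.2683, 0.16 m / 0.6 = 0.2667, 0.003 rad / 6.2832 = 0.0005.

Emit:
move_arm(plan=[{"delta_pos":[0,0,0.0667],"turn":[0,0,0],"fingers":1},{"delta_pos":[0,0,0.1333],"turn":[0,0.0005,0],"fingers":1},{"delta_pos":[0,0,0.1917],"turn":[0,0.0005,0],"fingers":1},{"delta_pos":[0,0,0.2333],"turn":[0,0.0005,0],"fingers":1},{"delta_pos":[0,0,0.255],"turn":[0,0.0005,0],"fingers":1},{"delta_pos":[0,0,0.2617],"turn":[0,0.0005,0],"fingers":1},{"delta_pos":[0,0,0.2667],"turn":[0,0.0005,0],"fingers":1},{"delta_pos":[0,0,0.2683],"turn":[0,0.0005,0],"fingers":1}])

```text
clock: 14.48
position: [0.4977, -0.2803, 0.0889]
ee_rot: [1.0, 0.0, 0.001, 0.001]
ft_force: [-0.0, -0.4, -2.9]
grip_width: 0.268
grasp_force: 89.8
```

In the tool's units: 0.003 m / 0.6 = 0.005, 0.0015 m / 0.6 = 0.0025.

Emit:
move_arm(plan=[{"delta_pos":[0,0,0.0025],"turn":[0,0,0],"fingers":1},{"delta_pos":[0,0,0.005],"turn":[0,0,0],"fingers":1},{"delta_pos":[0,0,0.005],"turn":[0,0,0],"fingers":1}])

```text
clock: 14.85
position: [0.4989, -0.281, 0.0872]
ee_rot: [1.0, 0.0, 0.002, 0.002]
ft_force: [2.0, -0.1, 9.7]
grip_width: 0.266
grasp_force: 91.6
```

Now in contact with the bench. Releasing and rising.

In the tool's units: -0.2 m / 0.6 = -0.3333, -0.19 m / 0.6 = -0.3167.

Emit:
move_arm(plan=[{"delta_pos":[0,0,-0.0017],"turn":[0,0,0],"fingers":0.6},{"delta_pos":[0,0,-0.0017],"turn":[0,0,0],"fingers":0.3},{"delta_pos":[0,0,-0.0017],"turn":[0,0,0],"fingers":0},{"delta_pos":[0,0,-0.0017],"turn":[0,0,0],"fingers":0},{"delta_pos":[0,0,-0.0333],"turn":[0,0,0],"fingers":0},{"delta_pos":[0,0,-0.0833],"turn":[0,0,0],"fingers":0},{"delta_pos":[0,0,-0.1667],"turn":[0,0,0],"fingers":0},{"delta_pos":[0,0,-0.25],"turn":[0,0,0],"fingers":0},{"delta_pos":[0,0,-0.3167],"turn":[0,0,0],"fingers":0},{"delta_pos":[0,0,-0.3333],"turn":[0,0,0],"fingers":0}])

```text
clock: 16.1
position: [0.4976, -0.2806, 0.2891]
ee_rot: [1.0, -0.0, 0.003, 0.002]
ft_force: [0.2, 0.7, -1.0]
grip_width: 1.003
grasp_force: 0.0
```

```bash
python3 - <<'E'
from h import *
st()
for n in ("top","scene"):
    c=camera(n); W=world(c); C=c["color"].astype(int); z=W[...,2]
    ok=c["range_z"]>0
    m=ok&(C[...,0]-C[...,2]>80)&(z>.13)&(z<.18)&(abs(W[...,0]-.59)<.04)&(abs(W[...,1]+.02)<.04)
    p=W[m]
    if len(p): print(n,"grip",len(p),p.min(0),np.median(p,0),p.max(0))
    m=ok&(C[...,0]-C[...,2]>80)&(z>.095)&(z<.115)&(W[...,1]<-.2)&(W[...,1]>-.35)
    if m.any(): print("bar",np.median(W[m],0),cv2.minAreaRect(W[m][:,:2].astype(np.float32)))
    m=ok&(abs(z-.0485)<.006)&(abs(W[...,1]+.28)<.06)&(abs(W[...,0]-.5)<.1)
    if m.any():
        p=W[m]; A=np.c_[p[:,:2],np.ones(len(p))]; print("roof plane",np.linalg.lstsq(A,p[:,2],rcond=None)[0],np.median(p[:,2]))
o=get_obs(); p0=o["position"]; p1=np.array([.591,-.02,.26]); 
go(*[(p0+f*(p1-p0),down(-90+90*f)) for f in(.1,.2,.3,.4,.5,.6,.7,.8,.9,1)])
E
```

```text
t 16.1 p [ 0.4976 -0.2806  0.2891] q [-0.2538  0.225   0.8158  1.5775 -0.1653  1.4042 -0.9956] F [ 0.2088  0.7486 -0.985 ] w 1.0026216317280199 0.0
[[ 1.     -0.0007  0.0055]
 [-0.0006 -1.     -0.0036]
 [ 0.0055  0.0036 -1.    ]]
top grip 35 [ 0.5784 -0.0289  0.1309] [ 0.5908 -0.0255  0.1667] [ 0.6044 -0.0192  0.1728]
bar [ 0.478  -0.2811  0.104 ] ((0.49763473868370056, -0.281812459230423), (0.09736202657222748, 0.021548530086874962), 0.41198742389678955)
roof plane [ 0.0044 -0.0055  0.0445] 0.04811596162295368
scene grip 134 [ 0.582  -0.034   0.1303] [ 0.5975 -0.0281  0.1588] [ 0.6109 -0.0109  0.1699]
bar [ 0.5043 -0.2834  0.1041] ((0.501910388469696, -0.2810904383659363), (0.025028569623827934, 0.10192974656820297), 88.91297149658203)
roof plane [-0.0131  0.0033  0.0566] 0.04886332986976926
d [ 0.009 -0.026  0.003] turn [ 0.003 -0.003 -0.157]
d [ 0.019 -0.052  0.005] turn [ 0.003 -0.002 -0.314]
d [ 0.028 -0.078  0.008] turn [ 0.003 -0.002 -0.471]
d [ 0.037 -0.104  0.011] turn [ 0.004 -0.002 -0.628]
d [ 0.047 -0.13   0.013] turn [ 0.004 -0.002 -0.786]
d [ 0.056 -0.156  0.016] turn [ 0.004 -0.001 -0.943]
d [ 0.066 -0.182  0.018] turn [ 0.004 -0.001 -1.1  ]
d [ 0.075 -0.208  0.021] turn [ 0.004 -0.001 -1.257]
d [ 0.084 -0.234  0.024] turn [ 0.004 -0.    -1.414]
d [ 0.094 -0.26   0.026] turn [ 0.004 -0.    -1.571]
```

In the tool's units: -0.26 m / 0.6 = -0.4333, -0.234 m / 0.6 = -0.39, -1.571 rad / 6.2832 = -0.25.

Emit:
move_arm(plan=[{"delta_pos":[0.015,-0.0433,0.005],"turn":[0.0005,-0.0005,-0.025],"fingers":0},{"delta_pos":[0.0317,-0.0867,0.0083],"turn":[0.0005,-0.0003,-0.05],"fingers":0},{"delta_pos":[0.0467,-0.13,0.0133],"turn":[0.0005,-0.0003,-0.075],"fingers":0},{"delta_pos":[0.0617,-0.1733,0.0183],"turn":[0.0006,-0.0003,-0.0999],"fingers":0},{"delta_pos":[0.0783,-0.2167,0.0217],"turn":[0.0006,-0.0003,-0.1251],"fingers":0},{"delta_pos":[0.0933,-0.26,0.0267],"turn":[0.0006,-0.0002,-0.1501],"fingers":0},{"delta_pos":[0.11,-0.3033,0.03],"turn":[0.0006,-0.0002,-0.1751],"fingers":0},{"delta_pos":[0.125,-0.3467,0.035],"turn":[0.0006,-0.0002,-0.2001],"fingers":0},{"delta_pos":[0.14,-0.39,0.04],"turn":[0.0006,0,-0.225],"fingers":0},{"delta_pos":[0.1567,-0.4333,0.0433],"turn":[0.0006,0,-0.25],"fingers":0},{"delta_pos":[0.1567,-0.4333,0.0433],"turn":[0.0006,0,-0.25],"fingers":0}])

```text
clock: 17.58
position: [0.5908, -0.0171, 0.2568]
ee_rot: [0.705, 0.709, -0.002, -0.002]
ft_force: [-0.3, -0.1, -0.5]
grip_width: 0.999
grasp_force: 0.0
```

```bash
python3 - <<'E'
from h import *
st(); o=get_obs(); c=camera("wrist"); save(c,"w6"); W=world(c,o); C=c["color"].astype(int); z=W[...,2]
ok=c["range_z"]>0
m=ok&(C[...,0]-C[...,2]>70)&(z>.158)&(z<.178)&(abs(W[...,0]-.59)<.04)&(abs(W[...,1]+.02)<.04); p=W[m]
print(len(p)); 
if len(p): print(np.percentile(p,[1,50,99],axis=0),cv2.minAreaRect(p[:,:2].astype(np.float32)))
m=ok&(abs(z-.2)<.006)&(abs(W[...,0]-.6)<.12)&(abs(W[...,1]-.17)<.12); p=W[m]; print(len(p))
if len(p): print(cv2.minAreaRect(p[:,:2].astype(np.float32)))
E
```

```text
t 17.575 p [ 0.5908 -0.0171  0.2568] q [-0.428   0.2621  0.4621  1.5531 -0.1189  1.3591  0.0513] F [-0.2791 -0.0755 -0.5081] w 0.9994907382466853 0.0
[[-0.0052  1.     -0.0049]
 [ 1.      0.0052  0.0005]
 [ 0.0005 -0.0049 -1.    ]]
1289
[[ 0.5791 -0.029   0.159 ]
 [ 0.5913 -0.0174  0.1672]
 [ 0.604  -0.0088  0.1692]] ((0.5915622115135193, -0.018833113834261894), (0.02545953169465065, 0.020960967987775803), 0.9312540292739868)
5328
((0.5932948589324951, 0.1001422107219696), (0.008784188888967037, 0.14762479066848755), 89.12712097167969)
```

View pics/w6.png

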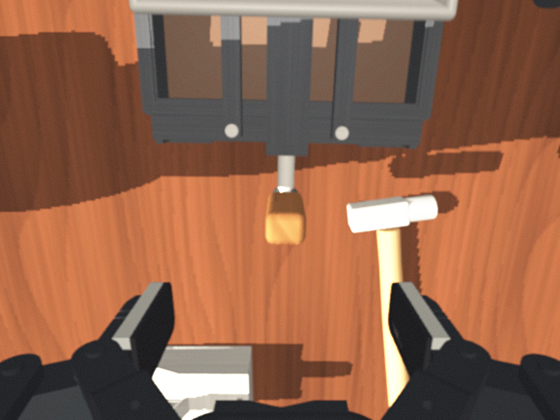

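The wrist view shows the grip at (285,217) between the fingers, the housing mouth above it at (287,150), and the hammer clear to the right. Descending to grasp it.

In the tool's units: 0.122 m / 0.6 = 0.2033, 0.11 m / 0.6 = 0.1833.

Emit:
move_arm(plan=[{"delta_pos":[-0.0033,0.0017,0.0667],"turn":[0,0,0],"fingers":0},{"delta_pos":[-0.0033,0.0017,0.1333],"turn":[0,0,0],"fingers":0},{"delta_pos":[-0.0033,0.0017,0.1833],"turn":[0,0,0],"fingers":0},{"delta_pos":[-0.0033,0.0017,0.2033],"turn":[0,0,0],"fingers":0},{"delta_pos":[-0.0033,0.0017,0.2033],"turn":[0,0,0],"fingers":0.4},{"delta_pos":[-0.0033,0.0017,0.2033],"turn":[0,0,0],"fingers":1},{"delta_pos":[-0.0033,0.0017,0.2033],"turn":[0,0,0],"fingers":1},{"delta_pos":[-0.0033,0.0017,0.2033],"turn":[0,0,0],"fingers":1},{"delta_pos":[-0.0033,0.0017,0.2033],"turn":[0,0,0],"fingers":1},{"delta_pos":[-0.0033,0.0017,0.2033],"turn":[0,0,0],"fingers":1}], force=100)

```text
clock: 18.88
position: [0.5934, -0.0218, 0.1381]
ee_rot: [0.707, 0.707, 0.001, 0.0]
ft_force: [5.0, -0.2, 3.1]
grip_width: 0.293
grasp_force: 98.9
```

```bash
python3 - <<'E'
from h import *
st(); a=np.radians(-1.1); d=np.array([np.sin(a),-np.cos(a),0]); o=get_obs()
R=Rn.from_quat(o["ee_rot"])
go((o["position"]+.068*d,R))
E
```

```text
t 18.875 p [ 0.5934 -0.0218  0.1381] q [-0.4027  0.3578  0.445   1.6976 -0.1688  1.1222  0.0902] F [ 5.0462 -0.1932  3.1007] w 0.2927956474145484 98.92316222190857
[[ 0.0006  1.      0.002 ]
 [ 1.     -0.0006  0.0006]
 [ 0.0006  0.002  -1.    ]]
d [-0.068 -0.001 -0.   ] turn [0. 0. 0.]
```

In the tool's units: -0.069 m / 0.6 = -0.115, -0.001 m / 0.6 = -0.0017.

Emit:
move_arm(plan=[{"delta_pos":[-0.0133,0,0],"turn":[0,0,0],"fingers":1},{"delta_pos":[-0.0333,0,0],"turn":[0,0,0],"fingers":1},{"delta_pos":[-0.055,0,0],"turn":[0,0,0],"fingers":1},{"delta_pos":[-0.0767,-0.0017,0],"turn":[0,0,0],"fingers":1},{"delta_pos":[-0.0967,-0.0017,0],"turn":[0,0,0],"fingers":1},{"delta_pos":[-0.11,-0.0017,0],"turn":[0,0,0],"fingers":1},{"delta_pos":[-0.115,-0.0017,0],"turn":[0,0,0],"fingers":1},{"delta_pos":[-0.115,-0.0017,0],"turn":[0,0,0],"fingers":1},{"delta_pos":[-0.115,-0.0017,0],"turn":[0,0,0],"fingers":1},{"delta_pos":[-0.115,-0.0017,0],"turn":[0,0,0],"fingers":1}])

```text
clock: 20.12
position: [0.5924, -0.0876, 0.1381]
ee_rot: [0.706, 0.708, 0.002, -0.001]
ft_force: [2.6, 10.0, 5.4]
grip_width: 0.29
grasp_force: 99.6
```

```bash
python3 - <<'E'
from h import *
st(); o=get_obs(); w=camera("wrist"); c=camera("top"); s=camera("scene"); W=world(w,o)
r=cv2.INTER_CUBIC
A=cv2.resize(w["color"][0:420,140:440],(285,400),interpolation=r); B=cv2.resize(c["color"][165:245,185:265],(250,400),interpolation=r);B=cv2.resize(c["color"][170:240,190:260],(260,400));D=cv2.resize(s["color"][150:270,250:330],(250,400),interpolation=r)
cv2.imwrite("pics/c7.png",np.hstack([A,B,D])[:,:,::-1])
z=world(s); C=s["color"].astype(int); m=(s["range_z"]>0)&(C[...,0]-C[...,2]>80)&(z[...,2]>.13)&(z[...,2]<.18)&(abs(z[...,0]-.59)<.04)&(abs(z[...,1]+.08)<.06)
if m.any(): print(np.percentile(z[m],[1,50,99],axis=0))
E
```

```text
t 20.125 p [ 0.5924 -0.0876  0.1381] q [-0.3063  0.3729  0.4694  1.6836 -0.1879  1.1285  0.218 ] F [2.6189 9.9839 5.3988] w 0.29039095888596334 99.59092497825623
[[-0.002   1.      0.0013]
 [ 1.      0.002   0.004 ]
 [ 0.004   0.0013 -1.    ]]
[[ 0.5782 -0.0986  0.1305]
 [ 0.5913 -0.0958  0.1518]
 [ 0.6015 -0.0875  0.1697]]
```

View pics/c7.png

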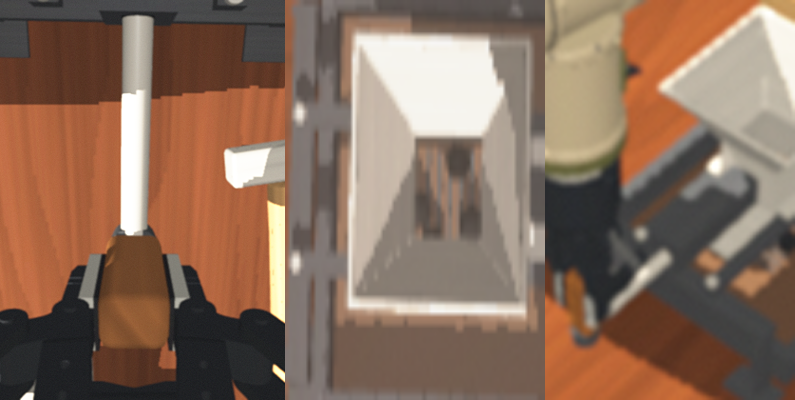

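In the tool's units: -0.0025 m / 0.6 = -0.0042.

Emit:
move_arm(plan=[{"delta_pos":[-0.0042,0,0],"turn":[0,0,0],"fingers":1},{"delta_pos":[-0.0042,0,0],"turn":[0,0,0],"fingers":1},{"delta_pos":[-0.0042,0,0],"turn":[0,0,0],"fingers":1},{"delta_pos":[-0.0042,0,0],"turn":[0,0,0],"fingers":1}])

```text
clock: 20.78
position: [0.5924, -0.0899, 0.1381]
ee_rot: [0.706, 0.708, 0.002, -0.001]
ft_force: [3.0, 10.8, 5.5]
grip_width: 0.291
grasp_force: 99.6
```

```bash
python3 - <<'E'
from h import *
st(); o=get_obs(); w=camera("wrist"); c=camera("top"); W=world(w,o); T=world(c); s=camera("scene")
r=cv2.INTER_CUBIC
A=cv2.resize(w["color"][0:100,230:330],(400,400),interpolation=r); D=cv2.resize(c["color"][170:240,190:270],(390,400),interpolation=r)
cv2.imwrite("pics/c8.png",np.hstack([A,D])[:,:,::-1])
z=T[193:214,226:247,2]; print(np.round(z*1000).astype(int)[::2])
# rod brightness profile along world y, rod strip
C=w["color"].astype(int).sum(2)/3
col=int(285)
for v in range(0,70,2): print(v,int(C[v,280:288].mean()),W[v,284].round(4)) if v<50 else None
# grip extent along y
m=(w["range_z"]>0)&((w["color"][...,0].astype(int)-w["color"][...,2])>60)&(W[...,2]>.160)&(W[...,2]<.175)&(abs(W[...,0]-.59)<.02)
print(np.percentile(W[m],[1,50,99],axis=0))
E
```

```text
t 20.775 p [ 0.5924 -0.0899  0.1381] q [-0.3027  0.3738  0.4701  1.6827 -0.1888  1.1289  0.2227] F [ 3.0489 10.7585  5.4564] w 0.29147636666238763 99.55876350402832
[[-0.0021  1.      0.0011]
 [ 1.      0.0021  0.0042]
 [ 0.0042  0.0011 -1.    ]]
[[132 133 137 133 135 133 136 135 137 137 138 136 135 134 135 133 142 129
  141 151 156]
 [  8  11  11  13  13  12  12  12   6  12   9  18  17  14   6  15  15 131
  140 148 160]
 [ 12   5  15   8   7  10  12  23  34  25  29  31  35  25  13  10  13 136
  139 150 151]
 [ 14  17   9  13  13  17  11  19  26  28  31  31  26  23  14   4  14 140
  146 153 153]
 [ 14  10  17   7  11  14  11  11  19  26  25  20  12  12  15   9   9 136
  141 146 155]
 [ 11   4  10  15   8  20   6  11   9  11  11  11  12  14   8  10  11 139
  144 147 156]
 [ 34  27  29  12  16   9   9  18  21  12  11  20  18   7  10  14   9 142
  141 150 151]
 [ 38  25  23  19  17  17  10  16   9  14  12  24  32  33  32  32  27 136
  147 154 157]
 [ 27  24   6  11  15   9  13  12  11  13  13  25  27  31  28  29  24 141
  146 151 153]
 [ 14  30  33  30  29  32   8  11  11  12   9  23  2
[... 245 characters left out ...]
0.5915 0.02   0.1149]
10 34 [0.5916 0.0201 0.1106]
12 33 [0.5916 0.0192 0.112 ]
14 34 [0.5916 0.0187 0.1108]
16 135 [0.5916 0.0179 0.1115]
18 187 [0.5916 0.0174 0.1106]
20 186 [0.5916 0.0167 0.1108]
22 186 [0.5916 0.0161 0.1102]
24 186 [0.5916 0.0149 0.1129]
26 185 [0.5916 0.0145 0.1113]
28 185 [0.5916 0.0139 0.1106]
30 186 [0.5916 0.0133 0.1096]
32 185 [0.5916 0.0124 0.111 ]
34 186 [0.5916 0.0117 0.1109]
36 186 [0.5916 0.0109 0.1117]
38 185 [0.5916 0.0101 0.1123]
40 185 [0.5916 0.0095 0.1116]
42 185 [0.5916 0.0088 0.1116]
44 184 [0.5916 0.0081 0.1111]
46 185 [0.5916 0.0074 0.1111]
48 185 [0.5916 0.0068 0.1105]
[[ 0.5789 -0.0971  0.1605]
 [ 0.5906 -0.0842  0.1672]
 [ 0.6023 -0.0765  0.169 ]]
```

View pics/c8.png

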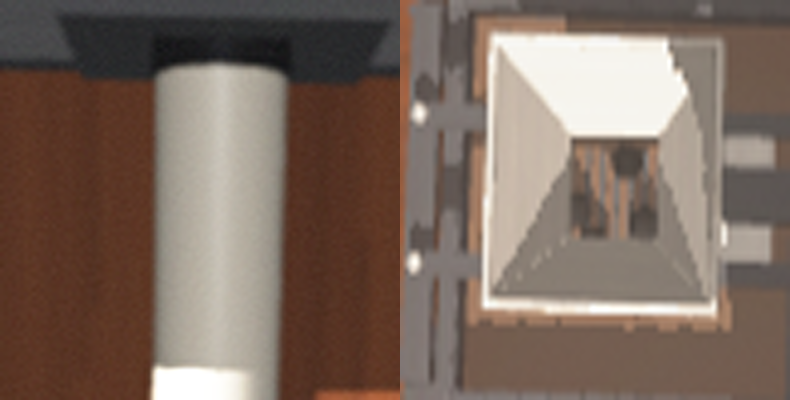

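The dark ring groove sits half out of the housing mouth: it shows from y 0.018 to 0.020, with the face at 0.020. The spring force is 10.8 N and the throat is clear down to the pan floor. Handing in.

```bash
python3 -c "
from h import *
st(); print(hand_in())"
```

```text
t 20.925 p [ 0.5924 -0.09    0.1381] q [-0.3027  0.3739  0.4702  1.6827 -0.1889  1.1289  0.2228] F [ 1.7093 10.6506  5.8856] w 0.29175082976376376 99.55872058868408
[[-0.0021  1.      0.0012]
 [ 1.      0.0021  0.0042]
 [ 0.0042  0.0012 -1.    ]]
the job is handed in; nothing more can be done
None
```

The job is handed in (no verdict came back): all six nuts went into the hopper on the shut gate, the scoop is flat on the bench, and the rod is held at its mark with the throat clear down to the fire pan.

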